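# Tare the portion scale under its tub

### The job

The empty white tub was set down too far forward on the portion scale and hangs over its control panel. Push it back, without lifting it, until it stands centred on the steel platform; then reach a fingertip into the sunken well on the panel and press the tare key at its bottom fully down for about one and a half seconds, touching neither the tub nor the platform meanwhile, and let it spring back up. Leave the scale's two other keys and the things standing around alone.

Things in the scene. Friction and masses are not known exactly. Their poses are not given: they have to be found in the camera images.
- scale: portion scale, 270 mm deep (x), 200 wide (y), 70 high, fixed; its white control panel is the front 85 mm (45 mm high at the front edge, 60 at the back), the steel platform lies behind. Panel's right half: rectangular well with a raised rim, tare key at its bottom; left half: display and two small round keys. Origin: centre of the underside; x points from panel to platform, y left, z up
- scale_platform: the scale's steel platform, 180 mm deep (x) by 190 mm wide (y), 12 mm thick, polished (the tub slides on it easily, friction about 0.35), top at 70 mm above the counter; it floats on a stiff spring and sinks about 1 mm under the tub (4 mm at most). Origin: centre of its top face; axes as the scale's
- platform_centre (a point): centre of the platform's top face, where the middle of the tub belongs
- white_tub: empty round white plastic tub, open at the top, 130 mm high, 181 mm across the rim, about 140 mm across the base, 0.25 kg (varies by a third), loose on the platform. Inside it is about 120 mm across just above its floor (floor 5 mm thick), widening upwards. Origin: centre of its underside, z up
- well_mouth (a point): centre of the well's mouth, level with the top of its rim; axes as tare_key_top's. The well is a straight rectangular shaft, 34 mm (x) by 42 mm (y), square to the sloping panel; 18 mm deep from here to the unpressed key. The rim is 4 mm wide and stands 3 mm proud of the panel
- tare_key_top (a point): centre of the tare key's top face at the bottom of the well; the key is a black rubber pad, 30 mm (x) by 38 mm (y). Own z points out of the well: up and 0.17 rad (10 degrees) towards the robot; x up the slope, y to the scale's left. It is pressed along -z
- tare_key (a joint): travel of the tare key in m: 0 up, 0.005 fully down; a spring pushes it back, 1.2 N to start it and 5.2 N fully down
- power_key (a joint): travel of the power key, the left one of the two small round keys (18 mm across, standing 4 mm proud of the panel): 0 up, 0.003 down; not to be pressed
- unit_key (a joint): travel of the unit key, the right one of the two small round keys, in the middle of the panel: 0 up, 0.003 down; not to be pressed
- tumbler: clear tumbler, 81 mm across, 91 mm high, loose, on the counter to the right of the scale; origin: centre of its underside; stays where it is
- shaker: small shaker, 44 mm across, 90 mm high, loose, on the counter to the right of the panel; origin: centre of its underside; stays where it is
- syrup_jug: small syrup jug with a black handle, 73 x 95 x 131 mm, loose, on the counter to the left of the scale; origin: centre of its underside; stays where it is

How it is judged:
By the outcome, as a careful person would: the job done as asked, in the order asked, and still so for the second after the job is handed in, with the robot touching nothing.
It also fails if it takes over 58 s, if anything falls off the work surface, if the arm or the gripper's body presses on something with over 40 N, if the wrist force passes 120 N, or if a joint passes its speed limit or range.

### The arm

A 7-joint arm with a two-finger parallel gripper is mounted at the origin on a cart in front of the work surface, level with it; the furniture and walls round the work are solid. World frame = base frame: x ahead of the robot, y to its left, z up, the work surface at z = 0. Lengths are in m, angles in rad, forces in N, time in s.
With the tool pointing down it reaches from about 0.425 to 0.95 m from the base axis. Payload 4.7 kg.
Tool frame: the origin (TCP) lies at the very end of the fingers, on their centre line; the grasp point (between the pads) lies 19 mm behind it (ctrl.grip_depth is the distance from the TCP to the grasp point, in m); z points along the fingers, y is the line along which they close (so a half turn about z gives the same grasp; the last joint's range is limited). The gripper opens to 87 mm and grips with 3 to 60 N. Pads are 19 mm wide; open, the fingers measure 117 mm over their backs; the gripper's body (75 mm by 190 mm) begins 51 mm behind the grasp point.
Start: joints at [1.196, 0.469, -0.049, 1.532, 0.024, 1.141, -0.082], TCP at [0.229, -0.635, 0.223] pointing down, gripper open.
Joint ranges: [-2.59, 2.59], [-0.33, 1.99], [-1.39, 1.29], [0.1, 2.45], [-1.04, 4.18], [0.21, 1.99], [-2.66, 2.66]. Speed limits (rad/s): [2.57, 2.57, 3.14, 3.14, 3.14, 3.14, 3.14].

### API

Orientations are given as a rotation vector (axis times angle).
In Python, from bench import sensors, cams, ctrl gives the robot as it stands.
- The arm moves only by the tool move_arm, never from a script. Its argument "targets" is a list of rows, each an object with "rot": the turn, a rotation vector about the tool's x, y, z normalised to -1 to 1, where 1 is pi rad, a list of three; "travel": the shift along the tool's x, y, z normalised to -1 to 1, where 1 is 400 mm, a list of three; "gripper": the opening, from 0 (shut) to 1 (fully open). In form: [{"rot": [ax, ay, az], "travel": [x, y, z], "gripper": gripper}, ...]. A call has 1 to 10 rows; each row is the pose to reach, as a shift and turn from the pose commanded when the call began, along the tool's axes at that moment, turning the shorter way round; what a row does not reach only later rows make up. A row lasts 1/10 s, in which the tool goes at most 50 mm and 8.59 degrees, less where a joint would pass 70% of its speed; a pose out of reach is approached as far as the arm can. A call with a number of a shift or a turn outside -1 to 1 is refused whole. A call with a gripper value outside its range is refused whole. The fingers move at their own pace and stop on an object; "newtons" is the grip in N (left out, the last holds). Time passes only in rows, so rows that repeat a pose let the fingers close. It gives the time, the measured TCP pose, the force, the opening and the grip force at its end, in the units of the state.
- sensors.state(): the state, without advancing time (a new reading comes with each control period).
- cams.camera(name): name is "side" or "top"; returns (picture, depth): 480x640x3 uint8, blue, green, red; 480x640 float32, m along the optical axis (not along the pixel's ray), 0 where there is no reading.
- cams.get_calibration(name): a dict with "K" (3x3 intrinsics, pixels), "rvec" (rotation vector, rad) and "tvec" (3), from world to camera coordinates, as OpenCV has them. Camera axes: x right, y down, z forward; pixel columns grow to the right and rows downward; lengths in m; the calibration is good to about 2 mm. A picture is of the moment at which its call begins. get_calibration takes no time and is no camera call.
- ctrl.finish_job(): hands the job in; it is judged then, once.
The state is a dict: "clock": time; "joints": joint angles; "joint_vel": joint speeds; "effort": joint torques, N m; "tool_pos": TCP position; "orientation": TCP orientation; "force": force on the tool from outside, world axes, zero at the start; "torque": the same for the moment, N m; "gripper_width": opening from 0.0 (shut) to 1.0 (fully open); "grip_force": force on a finger pad.
Only numpy, scipy, OpenCV 4.12 (cv2) and the standard library are available. Lean on these libraries where they do the work, as an engineer would, in place of code of your own. Each camera call takes 0.05 s, during which the arm holds its last target. There are 200 camera calls.

## Working session

There is one attempt and no reset: what is moved stays moved. The work goes in short steps, Python scripts to look and compute and a tool call to move; the robot and the scene stay as the last step left them, time stands still between calls to the robot, and variables do not carry over. Pictures are saved under pics/ and viewed, at most 10 in all, crops included, and the job is handed in when it is done.

Besides the shell and the picture viewer there is one more tool, called after "Emit:" in YAML: its name, and indented under it one key for each argument. move_arm: Moves the arm, as the interface text tells. Its arguments: {"type":"object","properties":{"targets":{"type":"array"},"newtons":{"type":"number"}},"required":["targets"]}

```bash
mkdir -p pics; cat > h.py <<'E'
import numpy as np, cv2
from bench import sensors, cams, ctrl
from scipy.spatial.transform import Rotation as R
def cal(n):
    c=cams.get_calibration(n); return np.array(c["K"]),cv2.Rodrigues(np.array(c["rvec"],float))[0],np.array(c["tvec"],float).ravel()
def cloud(n,d):
    K,Rm,t=cal(n); v,u=np.mgrid[:480,:640]
    p=np.stack([(u-K[0,2])/K[0,0]*d,(v-K[1,2])/K[1,1]*d,d],-1)
    return (p-t)@Rm
def ray(n,u,v,z):
    K,Rm,t=cal(n); d=np.linalg.inv(K)@[u,v,1]@Rm; o=-t@Rm
    return o+d*(z-o[2])/d[2]
E
python3 - <<'E'
from h import *
for n in("side","top"):
    p,d=cams.camera(n); cv2.imwrite(f"pics/{n}0.png",p); np.save(f"{n}0.npy",d); K,Rm,t=cal(n); print(n,-t@Rm,Rm[2],K[0,0])
print(sensors.state())
E
```

```text
side [0.0501963  0.80963108 0.82978291] [ 0.41524178 -0.64085766 -0.64565914] 509.90895808545395
top [0.45411655 0.06892569 1.24424807] [ 0.07732175  0.02716003 -0.99663618] 506.82984689634173
{'clock': 0.1, 'joints': array([ 1.1960852 ,  0.46942468, -0.04858921,  1.53355664,  0.02407582,
        1.14097218, -0.08227225]), 'joint_vel': array([-0.00029493, -0.00048652,  0.00047909, -0.00332496, -0.00109753,
        0.00056936, -0.00110247]), 'effort': array([ 7.61809297e-04, -5.09168959e+01, -8.11807788e-02, -2.36828095e+01,
       -6.14776975e-02,  3.44568270e-02,  6.46906801e-05]), 'tool_pos': array([ 0.22863702, -0.6345413 ,  0.2215688 ]), 'orientation': array([-3.09302063e+00, -5.40260101e-01,  5.41898880e-04]), 'force': array([0.05061733, 0.06723249, 0.08480888]), 'torque': array([0.00161528, 0.04005198, 0.01139649]), 'grip_force': 0.0, 'gripper_width': 1.001232203685487}
```

View pics/side0.png

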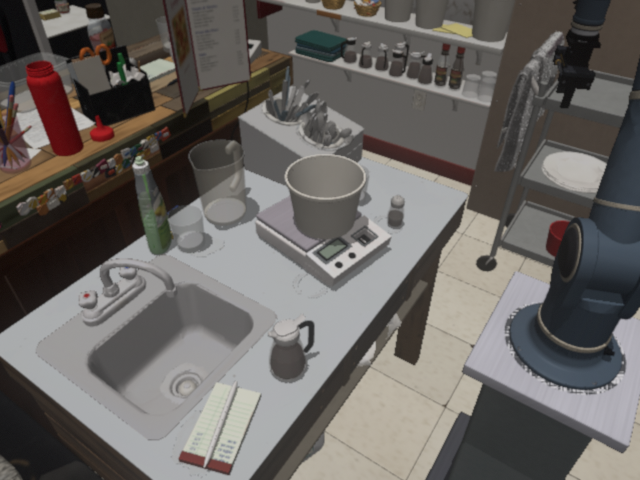

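View pics/top0.png

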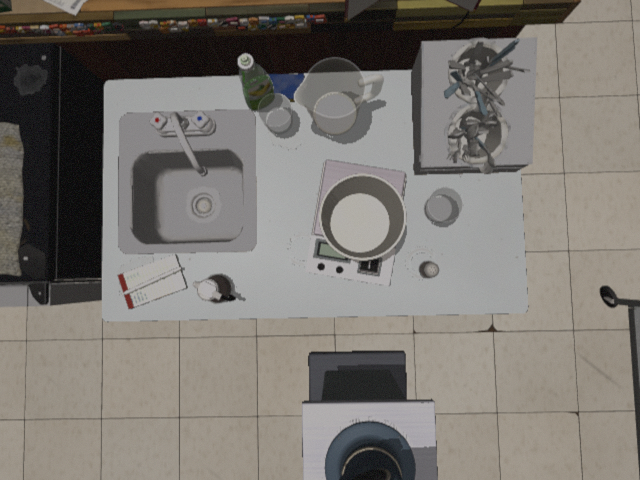

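Side view: tub at (326,195) overhangs the panel. Top view: platform back corners are about (325,160) and (407,171), panel front about (305,277)–(390,285), tub about (362,217), shaker (429,269), tumbler (442,207).

```bash
python3 - <<'E'
from h import *
from scipy.optimize import least_squares
d=np.load("top0.npy"); P=cloud("top",d)
ds=np.load("side0.npy"); S=cloud("side",ds)
roi=np.zeros((480,640),bool); roi[140:300,290:420]=1
def fit(p):
    r=least_squares(lambda q:np.hypot(p[:,0]-q[0],p[:,1]-q[1])-q[2],[*p[:,:2].mean(0),.09],loss="soft_l1",f_scale=.002); return r.x
a=P[roi&(abs(P[...,2]-.198)<.005)]; print("rim top",len(a),fit(a))
z=P[roi][:,2]; print(np.histogram(z,np.arange(0,.23,.01)))
sr=S.reshape(-1,3); b=sr[(abs(sr[:,2]-.198)<.005)&(sr[:,0]>.4)&(sr[:,0]<.8)&(abs(sr[:,1])<.2)]; print("rim side",len(b),fit(b))
for n,C in(("top",P),("side",S)):
    near=(C[...,0]>.35)&(C[...,0]<.8)&(abs(C[...,1]-.05)<.2)
    m=(near&(C[...,2]>.03)).astype(np.uint8); 
    m2=(near&(C[...,2]>.025)&(C[...,2]<.085)).astype(np.uint8); 
    pl=(near&(abs(C[...,2]-.069)<.004)).astype(np.uint8)
    nn,l,st,c=cv2.connectedComponentsWithStats(m2)
    for i in range(1,nn):
        if st[i,4]>60:
            q=C[l==i]; print(n,st[i],q.mean(0))
    cv2.imwrite(f"pl_{n}.png",pl*255)
# footprint of scale in top: min area rect of ray-height points incl. tub
m=roi&(P[...,2]>.03); q=P[m][:,:2].astype(np.float32)
m2=roi&(P[...,2]>.03)&(P[...,2]<.08); q=P[m2][:,:2].astype(np.float32)
print("scale rect",cv2.minAreaRect(q))
p=cv2.imread("pics/top0.png"); c=cv2.resize(p[145:295,290:450],(800,750),interpolation=cv2.INTER_CUBIC)[150:]
cv2.imwrite("pics/c1.png",c)   # crop px = 290+u/5, 175+v/5
p=cv2.imread("pics/side0.png"); c=cv2.resize(p[150:290,240:420],(720,560),interpolation=cv2.INTER_CUBIC); cv2.imwrite("pics/c2.png",c)
E
```

```text
rim top 789 [0.57435871 0.01038416 0.08717188]
(array([6596,   24,   52,  173,  893, 1404,  855, 3503,  219,  179,  172,
        182,  190,  205,  211,  218,  220,  245,  250,  555,  368,    0]), array([0.  , 0.01, 0.02, 0.03, 0.04, 0.05, 0.06, 0.07, 0.08, 0.09, 0.1 ,
       0.11, 0.12, 0.13, 0.14, 0.15, 0.16, 0.17, 0.18, 0.19, 0.2 , 0.21,
       0.22]))
rim side 747 [0.57260367 0.0099964  0.08762409]
top [327 127  15   7  64] [0.79855056 0.06099395 0.05942455]
top [414 126  14  47 221] [ 0.73811246 -0.13301974  0.05573838]
top [ 305  159  102  127 3951] [0.55784667 0.03319839 0.05775417]
top [ 330  192   61   60 2883] [0.57586154 0.0092486  0.07542727]
top [419 260  13  18 138] [ 0.46419409 -0.13799399  0.05926691]
side [233 191  13  25 166] [0.79782521 0.061322   0.05778213]
side [ 256  195  136   89 5133] [0.54859262 0.0591897  0.05554449]
side [388 198  17  25 291] [ 0.45819705 -0.13892628  0.05444963]
scale rect ((0.6031654477119446, 0.000370219349861145), (0.27016493678092957, 0.34754249453544617), 88.22557830810547)
```

View pics/c1.png

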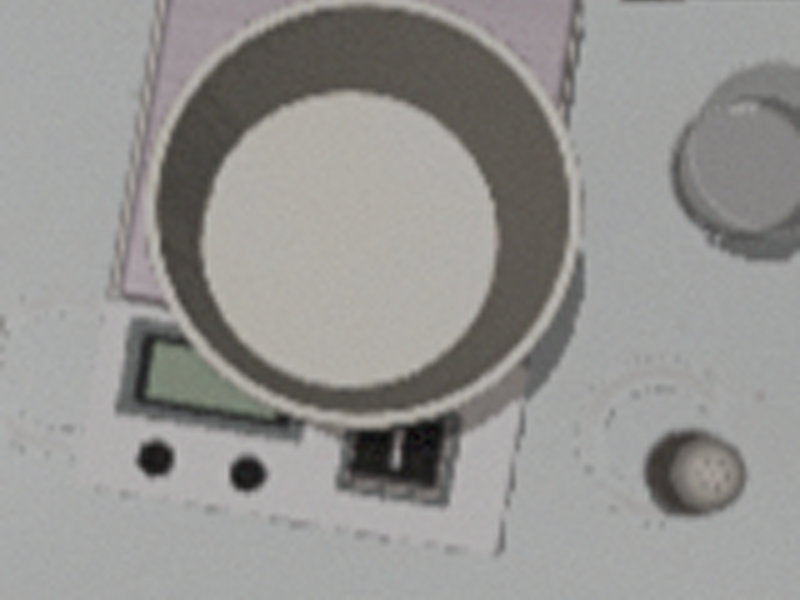

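View pics/c2.png

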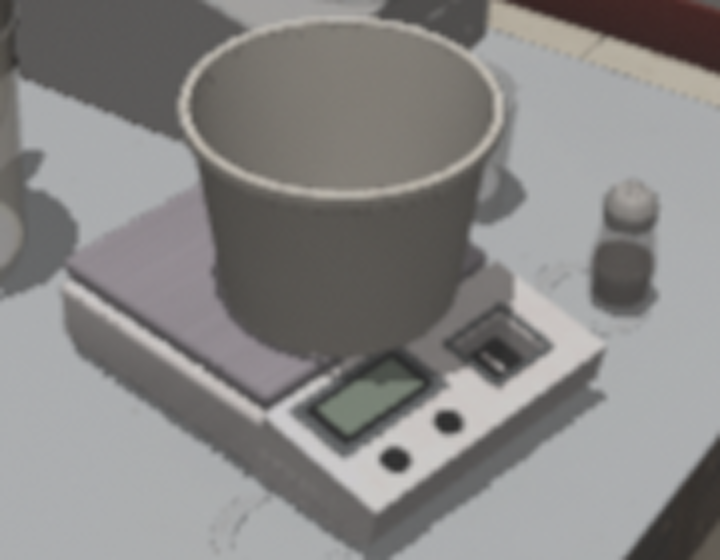

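Crop 1 (px = 290+u/5, 175+v/5): well at (395,455), round keys (155,458), (247,473), platform front-left corner (115,295), panel front-right corner (498,552). Crop 2 shows the well's rim at about (497,343). Its mouth is partly under the tub's overhang.

```bash
cat > scale.py <<'E'
from h import *
def rect(img,P,zlo,zhi,u0=300,u1=412,v0=150,v1=295):
    roi=np.zeros((480,640),bool); roi[v0:v1,u0:u1]=1
    m=(roi&(P[...,2]>zlo)&(P[...,2]<zhi)).astype(np.uint8)
    m=cv2.morphologyEx(m,cv2.MORPH_OPEN,np.ones((3,3),np.uint8))
    n,l,st,c=cv2.connectedComponentsWithStats(m); i=1+np.argmax(st[1:,4]); return l==i
E
python3 - <<'E'
from scale import *
p=cv2.imread("pics/top0.png"); d=np.load("top0.npy"); P=cloud("top",d)
m=rect(p,P,.03,.08)
q=P[m][:,:2].astype(np.float32); r=cv2.minAreaRect(q); print("body",r, cv2.boxPoints(r))
a=p.astype(int); pink=(a[...,2]-a[...,1]>8)&m
q=P[pink][:,:2].astype(np.float32); r2=cv2.minAreaRect(q); print("plat",r2,cv2.boxPoints(r2),np.median(P[pink][:,2]))
for n,u,v,z in(("FR",389.6,285.4,.045),("platFL",313,234,.07),("well",290+395/5,175+460/5,.055),("k1",321,266.6,.053),("k2",339.4,269.6,.053),("wellFR",290+447/5,175+503/5,.053),("wellFL",290+338/5,175+490/5,.053)):
    print(n,ray("top",u,v,z))
# side: crop2 px=240+u/4,150+v/4
for n,u,v,z in(("FR",240+604/4,150+345/4,.045),("platFL",240+265/4,150+402/4,.07),("platBL",240+65/4,150+268/4,.07),("wellrimL",240+445/4,150+343/4,.058),("wellrimR",240+550/4,150+345/4,.056),("wellB",240+500/4,150+305/4,.062),("wellF",240+498/4,150+385/4,.052)):
    print("side",n,ray("side",u,v,z))
E
```

```text
body ((0.5787310004234314, 0.016726136207580566), (0.20017628371715546, 0.2710910737514496), 79.25955200195312) [[ 0.4269076  -0.05634831]
 [ 0.6932495  -0.10686891]
 [ 0.7305544   0.08980058]
 [ 0.46421248  0.14032118]]
plat ((0.6219325661659241, 0.009654991328716278), (0.18901370465755463, 0.17555661499500275), 79.77528381347656) [[ 0.5187724  -0.06776954]
 [ 0.691541   -0.09893247]
 [ 0.7250927   0.08707952]
 [ 0.5523241   0.11824246]] 0.070352114557745
FR [ 0.42666443 -0.05820109  0.045     ]
platFL [0.55008384 0.11807134 0.07      ]
well [ 0.47072181 -0.0105878   0.055     ]
k1 [0.4742549  0.10162765 0.053     ]
k2 [0.46625055 0.05865448 0.053     ]
wellFR [ 0.45014701 -0.03435978  0.053     ]
wellFL [0.45734744 0.01630345 0.053     ]
side FR [ 0.42611772 -0.0553705   0.045     ]
side platFL [0.5477017  0.12243696 0.07      ]
side platBL [0.7168819  0.09122197 0.07      ]
side wellrimL [0.49808386 0.00990726 0.058     ]
side wellrimR [ 0.44717467 -0.02535341  0.056     ]
side wellB [ 0.48686483 -0.03450264  0.062     ]
side wellF [0.456675 0.018612 0.052   ]
```

```bash
python3 - <<'E'
from h import *
for n in("top","side"):
    C=cloud(n,np.load(n+"0.npy")); C=C.reshape(-1,3); C=C[(C[:,2]>.06)&(C[:,2]<.5)]
    for x0,x1,y0,y1 in((.6,.78,-.13,-.06),(.6,.78,-.16,-.13),(.5,.66,-.2,-.12),(.74,.9,-.06,.15)):
        q=C[(C[:,0]>x0)&(C[:,0]<x1)&(C[:,1]>y0)&(C[:,1]<y1)]
        if len(q): print(n,(x0,x1,y0,y1),len(q),q.min(0),q.max(0))
s=sensors.state(); Rt=R.from_rotvec(s["orientation"]); print(Rt.as_matrix().round(3))
def plan(pos,Rw):
    t=Rt.inv().apply(np.array(pos)-s["tool_pos"])/.4; r=(Rt.inv()*Rw).as_rotvec()/np.pi; return t.round(3),r.round(3)
for yaw in(0,90,-90):  # tool x direction in world
    c,sn=np.cos(np.radians(yaw)),np.sin(np.radians(yaw)); X=np.array([c,sn,0]);Z=np.array([0,0,-1.]);Y=np.cross(Z,X)
    print(yaw,plan((.59,.01,.30),R.from_matrix(np.stack([X,Y,Z],1))))
E
```

```text
top (0.6, 0.78, -0.13, -0.06) 437 [ 0.60000549 -0.12974866  0.0613185 ] [ 0.72442828 -0.06007191  0.20439641]
top (0.6, 0.78, -0.16, -0.13) 725 [ 0.60115592 -0.15999174  0.06051275] [ 0.77994752 -0.13016472  0.13351878]
top (0.5, 0.66, -0.2, -0.12) 158 [ 0.57020632 -0.19985888  0.06021034] [ 0.64896897 -0.14470707  0.09752697]
top (0.74, 0.9, -0.06, 0.15) 1963 [ 0.78859075 -0.04879183  0.06002837] [0.89998693 0.14758993 0.19780343]
side (0.6, 0.78, -0.13, -0.06) 261 [ 0.60003756 -0.12996939  0.09277551] [ 0.77377124 -0.06006455  0.20292028]
side (0.6, 0.78, -0.16, -0.13) 208 [ 0.72977568 -0.15994048  0.08616221] [ 0.77974325 -0.13019837  0.13126929]
side (0.5, 0.66, -0.2, -0.12) 35 [ 0.56830225 -0.19977992  0.06011974] [ 0.57341879 -0.17560711  0.09456588]
side (0.74, 0.9, -0.06, 0.15) 2599 [ 0.78637077 -0.04331652  0.06013111] [0.89995696 0.14532702 0.1937654 ]
[[ 0.941  0.339 -0.001]
 [ 0.339 -0.941  0.002]
 [-0.    -0.002 -1.   ]]
0 (array([ 1.396, -1.21 , -0.194]), array([-0.001,  0.   ,  0.11 ]))
90 (array([ 1.396, -1.21 , -0.194]), array([-0.001, -0.   , -0.39 ]))
-90 (array([ 1.396, -1.21 , -0.194]), array([-0.   ,  0.001,  0.61 ]))
```

Emit:
move_arm:
  targets:
    - {"rot": [0, 0, 0.03], "travel": [0.08, -0.07, -0.15], "gripper": 0.5}
    - {"rot": [0, 0, 0.11], "travel": [0.95, -0.82, -0.19], "gripper": 0.5}
    - {"rot": [0, 0, 0.11], "travel": [0.95, -0.82, -0.19], "gripper": 0.5}
    - {"rot": [0, 0, 0.11], "travel": [0.95, -0.82, -0.19], "gripper": 0.5}
    - {"rot": [0, 0, 0.11], "travel": [0.95, -0.82, -0.19], "gripper": 0.5}
    - {"rot": [0, 0, 0.11], "travel": [0.95, -0.82, -0.19], "gripper": 0.5}
    - {"rot": [0, 0, 0.11], "travel": [0.95, -0.82, -0.19], "gripper": 0.5}
    - {"rot": [0, 0, 0.11], "travel": [0.95, -0.82, -0.19], "gripper": 0.5}
    - {"rot": [0, 0, 0.11], "travel": [0.95, -0.82, -0.19], "gripper": 0.5}
    - {"rot": [0, 0, 0.11], "travel": [0.95, -0.82, -0.19], "gripper": 0.5}

```text
clock: 1.1
tool_pos: [0.4636, -0.2169, 0.2968]
orientation: [3.141, 0.0, -0.0]
force: [0.1, -0.5, -0.6]
gripper_width: 0.501
grip_force: 0.0
```

```bash
cat >> h.py <<'E'
def plan(pos,X=(1,0,0),Z=(0,0,-1)):
    s=sensors.state(); Rt=R.from_rotvec(s["orientation"]); X,Z=np.array(X,float),np.array(Z,float)
    Z/=np.linalg.norm(Z); X-=Z*(X@Z); X/=np.linalg.norm(X)
    Rw=R.from_matrix(np.stack([X,np.cross(Z,X),Z],1))
    t=Rt.inv().apply(np.array(pos)-s["tool_pos"])/.4; return "travel",t.round(4),"rot",((Rt.inv()*Rw).as_rotvec()/np.pi).round(4)
E
python3 -c "
from h import *
print(sensors.state()['tool_pos'],plan((.59,.01,.28)),plan((.59,.01,.145)))"
```

```text
[ 0.46355406 -0.21688381  0.2967555 ] ('travel', array([ 0.3162, -0.5672,  0.0417]), 'rot', array([0.0001, 0.0001, 0.    ])) ('travel', array([ 0.3163, -0.5673,  0.3792]), 'rot', array([0.0001, 0.0001, 0.    ]))
```

Emit:
move_arm:
  targets:
    - {"rot": [0, 0, 0], "travel": [0.315, -0.567, 0.04], "gripper": 0.5}
    - {"rot": [0, 0, 0], "travel": [0.315, -0.567, 0.04], "gripper": 0.5}
    - {"rot": [0, 0, 0], "travel": [0.315, -0.567, 0.04], "gripper": 0.5}
    - {"rot": [0, 0, 0], "travel": [0.315, -0.567, 0.04], "gripper": 0.5}
    - {"rot": [0, 0, 0], "travel": [0.315, -0.567, 0.04], "gripper": 0.5}
    - {"rot": [0, 0, 0], "travel": [0.315, -0.567, 0.04], "gripper": 0.5}
    - {"rot": [0, 0, 0], "travel": [0.315, -0.567, 0.04], "gripper": 0.5}

```text
clock: 1.8
tool_pos: [0.5892, 0.0105, 0.2798]
orientation: [-3.141, -0.008, 0.003]
force: [0.2, -0.7, 0.9]
gripper_width: 0.499
grip_force: 0.0
```

Emit:
move_arm:
  targets:
    - {"rot": [0, 0, 0], "travel": [0, 0, 0.1], "gripper": 0.5}
    - {"rot": [0, 0, 0], "travel": [0, 0, 0.2], "gripper": 0.5}
    - {"rot": [0, 0, 0], "travel": [0, 0, 0.28], "gripper": 0.5}
    - {"rot": [0, 0, 0], "travel": [0, 0, 0.34], "gripper": 0.5}
    - {"rot": [0, 0, 0], "travel": [0, 0, 0.34], "gripper": 0.5}

```text
clock: 2.3
tool_pos: [0.5858, 0.0047, 0.1412]
orientation: [3.14, -0.005, -0.013]
force: [-1.0, 0.5, -0.6]
gripper_width: 0.503
grip_force: 0.0
```

Emit:
move_arm:
  targets:
    - {"rot": [0, 0, 0], "travel": [0, 0, 0], "gripper": 0.5}
    - {"rot": [0, 0, 0], "travel": [0.03, 0, 0], "gripper": 0.5}
    - {"rot": [0, 0, 0], "travel": [0.06, 0, 0], "gripper": 0.5}
    - {"rot": [0, 0, 0], "travel": [0.075, 0, 0], "gripper": 0.5}
    - {"rot": [0, 0, 0], "travel": [0.09, 0, 0], "gripper": 0.5}
    - {"rot": [0, 0, 0], "travel": [0.1, 0, 0], "gripper": 0.5}
    - {"rot": [0, 0, 0], "travel": [0.11, 0, 0], "gripper": 0.5}
    - {"rot": [0, 0, 0], "travel": [0.12, 0, 0], "gripper": 0.5}
    - {"rot": [0, 0, 0], "travel": [0.12, 0, 0], "gripper": 0.5}

```text
clock: 3.2
tool_pos: [0.6376, 0.008, 0.1447]
orientation: [-3.142, -0.0, -0.0]
force: [1.1, 0.1, -0.3]
gripper_width: 0.504
grip_force: 0.0
```

```bash
cat > tub.py <<'E'
from h import *
from scipy.optimize import least_squares
def fit(p,r0=.0874):
    return least_squares(lambda q:np.hypot(p[:,0]-q[0],p[:,1]-q[1])-r0,p[:,:2].mean(0),loss="soft_l1",f_scale=.0015).x
def tub():
    for n in("top","side"):
        img,d=cams.camera(n); sr=cloud(n,d).reshape(-1,3)
        b=sr[(abs(sr[:,2]-.198)<.005)&(sr[:,0]>.45)&(sr[:,0]<.78)&(abs(sr[:,1])<.13)]; c=fit(b)
        b=b[abs(np.hypot(*(b[:,:2]-c).T)-.0874)<.008]; print(n,len(b),fit(b))
        cv2.imwrite(f"pics/{n}_last.png",img); np.save(f"{n}_last.npy",d)
    s=sensors.state(); print(s["clock"],s["tool_pos"],s["force"])
tub()
E
python3 tub.py
```

```text
top 269 [0.57876822 0.01039323]
side 526 [0.5767963  0.01059757]
3.3 [0.63711618 0.00802811 0.14470583] [ 0.46803819 -0.71843642 -0.24848019]
```

Emit:
move_arm:
  targets:
    - {"rot": [0, 0, 0], "travel": [0.015, 0, 0], "gripper": 0.5}
    - {"rot": [0, 0, 0], "travel": [0.03, 0, 0], "gripper": 0.5}
    - {"rot": [0, 0, 0], "travel": [0.045, 0, 0], "gripper": 0.5}
    - {"rot": [0, 0, 0], "travel": [0.058, 0, 0], "gripper": 0.5}
    - {"rot": [0, 0, 0], "travel": [0.07, 0, 0], "gripper": 0.5}
    - {"rot": [0, 0, 0], "travel": [0.08, 0, 0], "gripper": 0.5}
    - {"rot": [0, 0, 0], "travel": [0.09, 0, 0], "gripper": 0.5}
    - {"rot": [0, 0, 0], "travel": [0.095, 0, 0], "gripper": 0.5}
    - {"rot": [0, 0, 0], "travel": [0.098, 0, 0], "gripper": 0.5}
    - {"rot": [0, 0, 0], "travel": [0.098, 0, 0], "gripper": 0.5}

```text
clock: 4.3
tool_pos: [0.6765, 0.008, 0.1448]
orientation: [3.142, 0.0, 0.001]
force: [0.8, -0.5, 0.2]
gripper_width: 0.502
grip_force: 0.0
```

```bash
python3 tub.py
```

```text
top 269 [0.61753735 0.01072716]
side 513 [0.61544403 0.01077822]
4.4 [0.67646305 0.00799509 0.14483499] [ 0.29659131 -0.56329724  0.24213945]
```

Emit:
move_arm:
  targets:
    - {"rot": [0, 0, 0], "travel": [-0.09, 0, 0], "gripper": 0.5}
    - {"rot": [0, 0, 0], "travel": [-0.18, 0, -0.08], "gripper": 0.5}
    - {"rot": [0, 0, 0], "travel": [-0.2, 0, -0.2], "gripper": 0.5}
    - {"rot": [0, 0, 0], "travel": [-0.2, 0, -0.32], "gripper": 0.0}
    - {"rot": [0, 0, 0], "travel": [-0.45, 0.7, -0.4], "gripper": 0.0}
    - {"rot": [0, 0, 0], "travel": [-0.45, 0.7, -0.4], "gripper": 0.0}
    - {"rot": [0, 0, 0], "travel": [-0.45, 0.7, -0.4], "gripper": 0.0}
    - {"rot": [0, 0, 0], "travel": [-0.45, 0.7, -0.4], "gripper": 0.0}
    - {"rot": [0, 0, 0], "travel": [-0.45, 0.7, -0.4], "gripper": 0.0}
    - {"rot": [0, 0, 0], "travel": [-0.45, 0.7, -0.4], "gripper": 0.0}

```text
clock: 5.4
tool_pos: [0.4954, -0.2739, 0.3055]
orientation: [3.141, 0.0, 0.002]
force: [1.9, 0.0, -0.6]
gripper_width: 0.021
grip_force: 0.0
```

```bash
python3 tub.py; python3 - <<'E'
from scale import *
p=cv2.imread("pics/top_last.png"); d=np.load("top_last.npy"); P=cloud("top",d)
m=rect(p,P,.03,.08); q=P[m][:,:2].astype(np.float32); print(cv2.minAreaRect(q))
a=p.astype(int); pink=(a[...,2]-a[...,1]>8)&m; q=P[pink][:,:2].astype(np.float32); r=cv2.minAreaRect(q); print(r,cv2.boxPoints(r))
cv2.imwrite("pics/c3.png",cv2.resize(p[155:290,295:425],(780,810),interpolation=cv2.INTER_CUBIC)[210:])
p=cv2.imread("pics/side_last.png"); cv2.imwrite("pics/c4.png",cv2.resize(p[190:280,250:395],(725*1,450),interpolation=cv2.INTER_CUBIC))
E
```

```text
top 803 [0.61721305 0.01098506]
side 708 [0.61547098 0.01077336]
5.5 [ 0.4927966  -0.28090651  0.30555045] [-0.29598049  0.27937768 -0.41288095]
((0.5235085487365723, 0.02695881575345993), (0.20056553184986115, 0.15867899358272552), 79.06551361083984)
((0.5489552021026611, 0.025112785398960114), (0.19012495875358582, 0.05560845881700516), 69.29940032958984) [[ 0.48934287 -0.05398412]
 [ 0.5413613  -0.07364085]
 [ 0.60856754  0.10420969]
 [ 0.55654913  0.12386642]]
```

View pics/c3.png

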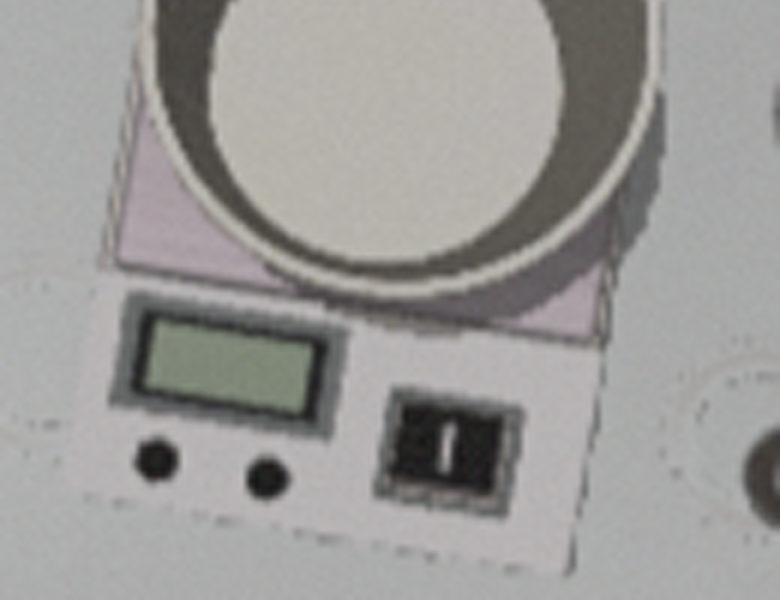

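View pics/c4.png

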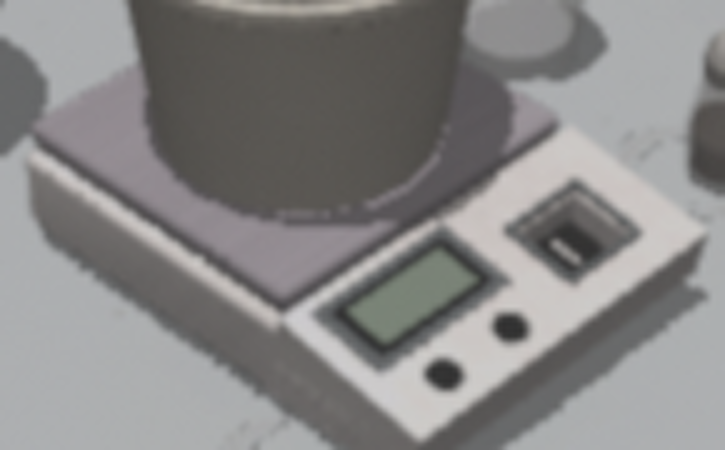

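Crop 3 (px = 295+u/6, 190+v/6): platform front corners (115,265), (603,342); well rim corners (393,387), (523,408), (505,516), (375,494). Crop 4 (px = 250+u/5, 190+v/5): well corners L(505,230), B(578,180), R(640,232), F(575,285).

```bash
python3 - <<'E'
from h import *
th=np.radians(-10.5); ex=np.array([np.cos(th),np.sin(th)]); ey=np.array([-ex[1],ex[0]])
O=np.array([.5787,.0167])
def loc(p): q=p[:2]-O; return (1e3*np.array([q@ex,q@ey])).round(1)
T=lambda u,v,z:ray("top",295+u/6,190+v/6,z); S=lambda u,v,z:ray("side",250+u/5,190+v/5,z)
for n,p in(("tFL",T(115,265,.07)),("tFR",T(603,342,.07)),("sBL",S(35,130,.07)),("sFL",S(287,303,.07)),("sFR",S(558,125,.07)),("bodyFR",T(570,575,.045)),("sbodyFR",S(706,232,.045)),("sbodyFL",S(420,440,.045))): print(n,p.round(4),loc(p))
def well(f,pts):
    out=[]
    for u,v in pts:
        z=.055
        for _ in range(6):
            p=f(u,v,z); s=loc(p)[0]/1e3+.135; z=.048+s*np.tan(np.radians(10))
        out.append(p)
    out=np.array(out); c=out.mean(0); print(out.round(4),[loc(p) for p in out],"c",c.round(4),loc(c))
well(T,[(393,387),(523,408),(505,516),(375,494)])
well(S,[(505,230),(578,180),(640,232),(575,285)])
for c in((.6172,.0110),(.6155,.0108)): print("tub",loc(np.array(c)))
# depth-based back edge of platform
for n in("top","side"):
    C=cloud(n,np.load(n+"0.npy")).reshape(-1,3); q=C[(C[:,2]>.064)&(C[:,2]<.076)]; l=(q[:,:2]-O)@np.stack([ex,ey],1); k=(abs(l)<.16).all(1); l=l[k]; print(n,len(l),np.percentile(l,[.5,1,99,99.5],axis=0).round(4).tolist())
E
```

```text
tFL [0.5496 0.1154 0.07  ] [-46.6  91.7]
tFR [ 0.5152 -0.072   0.07  ] [-46.2 -98.8]
sBL [0.7179 0.0872 0.07  ] [124.   94.7]
sFL [0.5454 0.1213 0.07  ] [-51.8  96.7]
sFR [ 0.5109 -0.0586  0.07  ] [-52.9 -86.4]
bodyFR [ 0.4256 -0.0591  0.045 ] [-136.7 -102.4]
sbodyFR [ 0.4255 -0.0551  0.045 ] [-137.6  -98.6]
sbodyFL [0.4627 0.1392 0.045 ] [-136.4   99.3]
[[ 0.5003  0.0086  0.0585]
 [ 0.4909 -0.0416  0.0585]
 [ 0.4492 -0.034   0.051 ]
 [ 0.4589  0.0164  0.0511]] [array([-75.6, -22.3]), array([-75.7, -73.3]), array([-118.1,  -73.4]), array([-117.7,  -22.1])] c [ 0.4748 -0.0126  0.0547] [-96.8 -47.8]
[[ 0.4981  0.011   0.058 ]
 [ 0.4884 -0.0405  0.058 ]
 [ 0.4486 -0.0312  0.0508]
 [ 0.4553  0.0186  0.0503]] [array([-78.2, -20.3]), array([-78.3, -72.7]), array([-119.2,  -70.8]), array([-121.7,  -20.7])] c [ 0.4726 -0.0105  0.0543] [-99.4 -46.1]
tub [38.9  1.4]
tub [37.3  0.9]
top 3221 [[-0.0677, -0.1422], [-0.0649, -0.0951], [0.1341, 0.0936], [0.1464, 0.0941]]
side 1393 [[-0.0714, -0.0912], [-0.0676, -0.0868], [0.1317, 0.0935], [0.1327, 0.0943]]
```

```bash
cat > key.py <<'E'
from h import *
th=np.radians(-10.5); ex=np.array([np.cos(th),np.sin(th),0]); a=np.radians(10)
n=np.array([0,0,np.cos(a)])-np.sin(a)*ex; M=np.array([.4737,-.0113,.0545]); X=ex*np.cos(a)+np.array([0,0,np.sin(a)]); Y=np.cross(-n,X)
s=sensors.state(); d=s["tool_pos"]-M
print("above mouth",d@n*1e3,"x",d@X*1e3,"y",d@Y*1e3,"F.n",s["force"]@n,s["force"])
for h in(.14,.03,-.012): print(h,plan(M+h*n,X,-n))
E
python3 key.py
```

```text
above mouth 235.44420599019244 x 110.4714739761549 y 261.6118420502051 F.n -0.3472316536369135 [-0.29598049  0.27937768 -0.41288095]
0.14 ('travel', array([-0.1167, -0.6851,  0.2793]), 'rot', array([-0.003 ,  0.0553,  0.054 ]))
0.03 ('travel', array([-0.0696, -0.6784,  0.5502]), 'rot', array([-0.003 ,  0.0553,  0.054 ]))
-0.012 ('travel', array([-0.0516, -0.6759,  0.6536]), 'rot', array([-0.003 ,  0.0553,  0.054 ]))
```

Emit:
move_arm:
  targets:
    - {"rot": [-0.003, 0.055, 0.054], "travel": [-0.117, -0.685, 0.1], "gripper": 0}
    - {"rot": [-0.003, 0.055, 0.054], "travel": [-0.117, -0.685, 0.1], "gripper": 0}
    - {"rot": [-0.003, 0.055, 0.054], "travel": [-0.117, -0.685, 0.1], "gripper": 0}
    - {"rot": [-0.003, 0.055, 0.054], "travel": [-0.117, -0.685, 0.1], "gripper": 0}
    - {"rot": [-0.003, 0.055, 0.054], "travel": [-0.117, -0.685, 0.1], "gripper": 0}
    - {"rot": [-0.003, 0.055, 0.054], "travel": [-0.117, -0.685, 0.1], "gripper": 0}
    - {"rot": [-0.003, 0.055, 0.054], "travel": [-0.117, -0.685, 0.2], "gripper": 0}
    - {"rot": [-0.003, 0.055, 0.054], "travel": [-0.117, -0.685, 0.279], "gripper": 0}
    - {"rot": [-0.003, 0.055, 0.054], "travel": [-0.117, -0.685, 0.279], "gripper": 0}

```text
clock: 6.4
tool_pos: [0.4461, 0.0024, 0.1897]
orientation: [3.11, -0.262, 0.257]
force: [-0.6, 0.1, -0.9]
gripper_width: 0.007
grip_force: 0.0
```

```bash
python3 key.py
```

```text
above mouth 138.30206706916073 x -5.6654805929853005 y -8.494258832638069 F.n -0.7278108350356698 [-0.64239229  0.13818412 -0.85485312]
0.14 ('travel', array([ 0.0138,  0.0214, -0.0045]), 'rot', array([-0.0021,  0.0032,  0.0047]))
0.03 ('travel', array([0.0165, 0.0232, 0.2705]), 'rot', array([-0.0021,  0.0032,  0.0047]))
-0.012 ('travel', array([0.0176, 0.0239, 0.3754]), 'rot', array([-0.0021,  0.0032,  0.0047]))
```

Emit:
move_arm:
  targets:
    - {"rot": [0, 0, 0], "travel": [0.007, 0.01, 0.06], "gripper": 0}
    - {"rot": [0, 0, 0], "travel": [0.007, 0.01, 0.15], "gripper": 0}
    - {"rot": [0, 0, 0], "travel": [0.007, 0.01, 0.22], "gripper": 0}
    - {"rot": [0, 0, 0], "travel": [0.007, 0.01, 0.24], "gripper": 0}
    - {"rot": [0, 0, 0], "travel": [0.007, 0.01, 0.24], "gripper": 0}
    - {"rot": [0, 0, 0], "travel": [0.007, 0.01, 0.24], "gripper": 0}
    - {"rot": [0, 0, 0], "travel": [0.007, 0.01, 0.24], "gripper": 0}

```text
clock: 7.1
tool_pos: [0.4692, -0.0047, 0.1008]
orientation: [3.109, -0.265, 0.275]
force: [-0.2, 0.1, -0.1]
gripper_width: 0.007
grip_force: 0.0
```

```bash
python3 key.py; python3 - <<'E'
from h import *
for n,b in(("side",(200,285,290,400)),("top",(215,290,330,450))):
    p,d=cams.camera(n); cv2.imwrite(f"pics/{n}k.png",cv2.resize(p[b[0]:b[1],b[2]:b[3]],None,fx=6,fy=6,interpolation=cv2.INTER_CUBIC))
E
```

```text
above mouth 46.581045842820764 x 2.46833177994689 y -5.68872329751094 F.n -0.02153792442162466 [-0.17802807  0.08336962 -0.05541461]
0.14 ('travel', array([-0.0059,  0.0123, -0.2337]), 'rot', array([-0.0025, -0.0005,  0.004 ]))
0.03 ('travel', array([-0.0064,  0.0145,  0.0413]), 'rot', array([-0.0025, -0.0005,  0.004 ]))
-0.012 ('travel', array([-0.0066,  0.0153,  0.1463]), 'rot', array([-0.0025, -0.0005,  0.004 ]))
```

View pics/sidek.png

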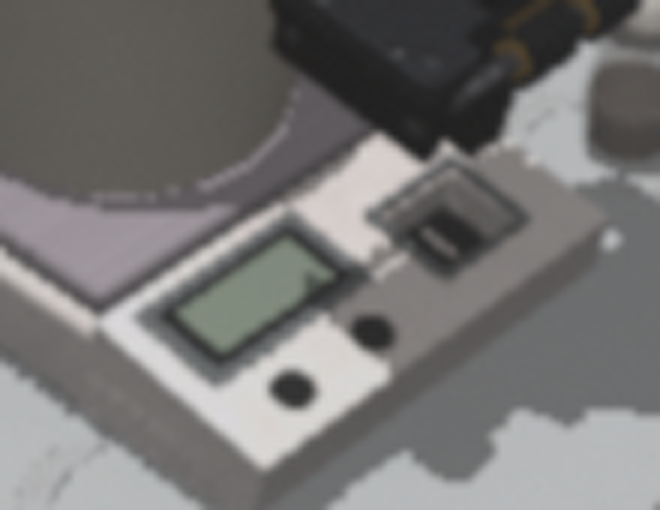

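The fingertips (dark, at about (445,150) in the crop) hang above the well (445,215); nothing is touched.

Emit:
move_arm:
  targets:
    - {"rot": [-0.0025, 0, 0.004], "travel": [-0.006, 0.0145, 0], "gripper": 0}
    - {"rot": [-0.0025, 0, 0.004], "travel": [-0.006, 0.0145, 0.04], "gripper": 0}
    - {"rot": [-0.0025, 0, 0.004], "travel": [-0.006, 0.0145, 0.08], "gripper": 0}
    - {"rot": [-0.0025, 0, 0.004], "travel": [-0.006, 0.0145, 0.1], "gripper": 0}
    - {"rot": [-0.0025, 0, 0.004], "travel": [-0.006, 0.0145, 0.1], "gripper": 0}
    - {"rot": [-0.0025, 0, 0.004], "travel": [-0.006, 0.0145, 0.1], "gripper": 0}

```text
clock: 7.8
tool_pos: [0.4716, -0.011, 0.0595]
orientation: [3.101, -0.285, 0.269]
force: [0.4, 0.0, -0.3]
gripper_width: 0.006
grip_force: 0.0
```

```bash
python3 key.py; python3 - <<'E'
from h import *
n,b="side",(200,285,290,400)
p,d=cams.camera(n); q,_=cams.camera("top"); A=cv2.resize(p[b[0]:b[1],b[2]:b[3]],(700,300*540//300),interpolation=cv2.INTER_CUBIC)[100:400]
B=cv2.resize(q[230:290,330:470],(700,300),interpolation=cv2.INTER_CUBIC); cv2.imwrite("pics/k2.png",np.vstack([A,B]))
E
```

```text
above mouth 5.277268228220141 x -1.2467145134995352 y 0.07909615437462135 F.n -0.40808857357687156 [ 0.43433306  0.02988644 -0.34004212]
0.14 ('travel', array([ 2.600e-03, -1.000e-04, -3.368e-01]), 'rot', array([0.0001, 0.0005, 0.0001]))
0.03 ('travel', array([ 0.003 , -0.0002, -0.0618]), 'rot', array([0.0001, 0.0005, 0.0001]))
-0.012 ('travel', array([ 0.0032, -0.0002,  0.0432]), 'rot', array([0.0001, 0.0005, 0.0001]))
```

View pics/k2.png

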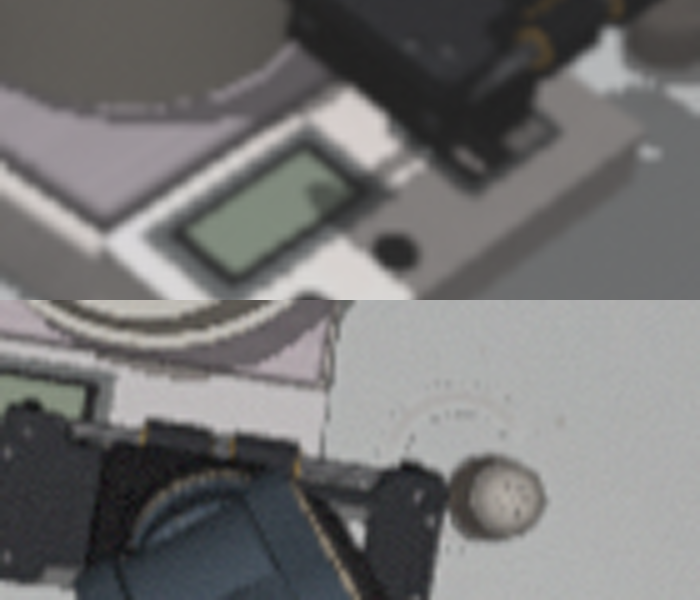

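Fingertips are at the well; the gripper body ends left of the shaker (px 445 against 450) with a gap, and clear of the tub.

Emit:
move_arm:
  targets:
    - {"rot": [0, 0, 0], "travel": [0.003, 0, 0.012], "gripper": 0}
    - {"rot": [0, 0, 0], "travel": [0.003, 0, 0.024], "gripper": 0}
    - {"rot": [0, 0, 0], "travel": [0.003, 0, 0.036], "gripper": 0}
    - {"rot": [0, 0, 0], "travel": [0.003, 0, 0.048], "gripper": 0}
    - {"rot": [0, 0, 0], "travel": [0.003, 0, 0.048], "gripper": 0}

```text
clock: 8.4
tool_pos: [0.4754, -0.0119, 0.0396]
orientation: [3.101, -0.284, 0.266]
force: [-0.6, -0.0, 1.0]
gripper_width: 0.006
grip_force: 0.0
```

```bash
python3 key.py
```

```text
above mouth -14.938173283101913 x -0.8017736654348255 y 0.2594845294978057 F.n 1.0598676898753578 [-0.59685267 -0.03574543  0.97388751]
0.14 ('travel', array([ 0.0007, -0.0004, -0.3874]), 'rot', array([0.0002, 0.001 , 0.0001]))
0.03 ('travel', array([ 0.0016, -0.0006, -0.1124]), 'rot', array([0.0002, 0.001 , 0.0001]))
-0.012 ('travel', array([ 0.002 , -0.0006, -0.0074]), 'rot', array([0.0002, 0.001 , 0.0001]))
```

Emit:
move_arm:
  targets:
    - {"rot": [0, 0, 0], "travel": [0.001, 0, 0.012], "gripper": 0}
    - {"rot": [0, 0, 0], "travel": [0.001, 0, 0.026], "gripper": 0}
    - {"rot": [0, 0, 0], "travel": [0.001, 0, 0.028], "gripper": 0}
    - {"rot": [0, 0, 0], "travel": [0.001, 0, 0.028], "gripper": 0}

```text
clock: 8.8
tool_pos: [0.478, -0.0121, 0.0315]
orientation: [3.099, -0.283, 0.27]
force: [-12.7, 0.9, 32.7]
gripper_width: 0.004
grip_force: 17.1
```

```bash
python3 key.py|head -1
```

```text
above mouth -23.36570064509776 x 0.3364275603937785 y 0.00774116746141013 F.n 34.3701944449951 [-12.71679532   0.90462799  32.66657528]
```

Emit:
move_arm:
  targets:
    - {"rot": [0, 0, 0], "travel": [0, 0, -0.003], "gripper": 0}
    - {"rot": [0, 0, 0], "travel": [0, 0, -0.003], "gripper": 0}
    - {"rot": [0, 0, 0], "travel": [0, 0, -0.003], "gripper": 0}
    - {"rot": [0, 0, 0], "travel": [0, 0, -0.003], "gripper": 0}
    - {"rot": [0, 0, 0], "travel": [0, 0, -0.003], "gripper": 0}
    - {"rot": [0, 0, 0], "travel": [0, 0, -0.003], "gripper": 0}
    - {"rot": [0, 0, 0], "travel": [0, 0, -0.003], "gripper": 0}
    - {"rot": [0, 0, 0], "travel": [0, 0, -0.003], "gripper": 0}
    - {"rot": [0, 0, 0], "travel": [0, 0, -0.003], "gripper": 0}
    - {"rot": [0, 0, 0], "travel": [0, 0, -0.003], "gripper": 0}

```text
clock: 9.8
tool_pos: [0.4779, -0.0121, 0.0318]
orientation: [3.1, -0.284, 0.27]
force: [-6.8, 0.9, 19.3]
gripper_width: 0.004
grip_force: 10.3
```

```bash
python3 key.py|head -1
```

```text
above mouth -23.064663734092424 x 0.30203393840206544 y 0.019735009909668602 F.n 20.218304552116614 [-6.84961371  0.85292177 19.31525006]
```

Emit:
move_arm:
  targets:
    - {"rot": [0, 0, 0], "travel": [0, 0, 0], "gripper": 0}
    - {"rot": [0, 0, 0], "travel": [0, 0, 0], "gripper": 0}
    - {"rot": [0, 0, 0], "travel": [0, 0, 0], "gripper": 0}
    - {"rot": [0, 0, 0], "travel": [0, 0, -0.03], "gripper": 0}
    - {"rot": [0, 0, 0], "travel": [0, 0, -0.06], "gripper": 0}
    - {"rot": [0, 0, 0], "travel": [0, 0, -0.1], "gripper": 0}
    - {"rot": [0, 0, 0], "travel": [0, 0, -0.2], "gripper": 0}
    - {"rot": [0, 0, 0], "travel": [0, 0, -0.3], "gripper": 0}
    - {"rot": [0, 0, 0], "travel": [0, 0, -0.4], "gripper": 0}
    - {"rot": [0, 0, 0], "travel": [0, 0, -0.4], "gripper": 0}

```text
clock: 10.8
tool_pos: [0.4538, -0.0068, 0.1937]
orientation: [3.099, -0.285, 0.286]
force: [0.3, 0.2, -1.1]
gripper_width: 0.005
grip_force: 0.0
```

Emit:
move_arm:
  targets:
    - {"rot": [0, 0, 0], "travel": [0, 0.6, -0.25], "gripper": 0}
    - {"rot": [0, 0, 0], "travel": [0, 0.6, -0.25], "gripper": 0}
    - {"rot": [0, 0, 0], "travel": [0, 0.6, -0.25], "gripper": 0}
    - {"rot": [0, 0, 0], "travel": [0, 0.6, -0.25], "gripper": 0}
    - {"rot": [0, 0, 0], "travel": [0, 0.6, -0.25], "gripper": 0}
    - {"rot": [0, 0, 0], "travel": [0, 0.6, -0.25], "gripper": 0}
    - {"rot": [0, 0, 0], "travel": [0, 0.6, -0.25], "gripper": 0}
    - {"rot": [0, 0, 0], "travel": [0, 0.6, -0.25], "gripper": 0}

```text
clock: 11.6
tool_pos: [0.3903, -0.2384, 0.2858]
orientation: [3.103, -0.282, 0.266]
force: [-0.7, -0.4, 0.4]
gripper_width: 0.009
grip_force: 0.0
```

```bash
python3 tub.py; python3 - <<'E'
from h import *
q=cv2.imread("pics/top_last.png"); cv2.imwrite("pics/fin.png",cv2.resize(q[140:300,280:480],(750,600),interpolation=cv2.INTER_CUBIC))
E
```

```text
top 816 [0.61721297 0.01088555]
side 698 [0.61550625 0.01072463]
11.7 [ 0.39049845 -0.23786253  0.28583836] [-0.53838589  0.1896381  -0.08413178]
```

View pics/fin.png

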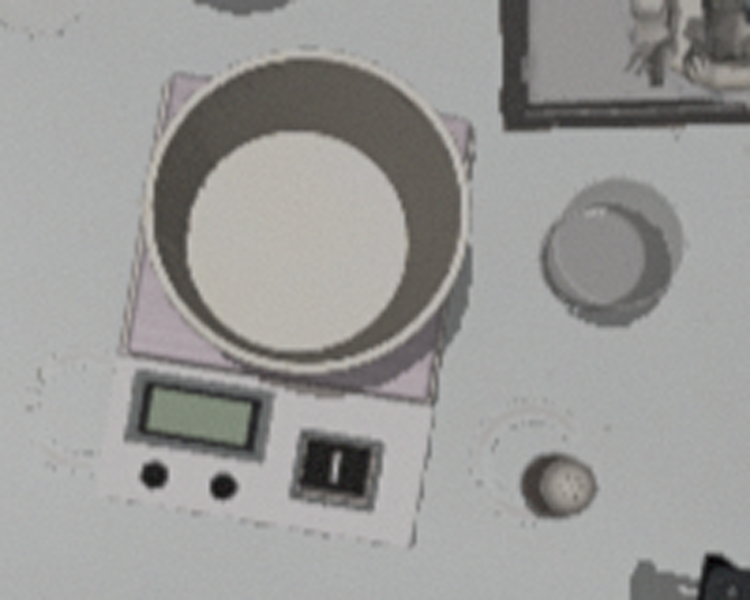

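The tub is centred at about (298,240) base and (310,212) rim, the tare key is back up, and the shaker and tumbler are undisturbed.

```bash
python3 -c "
from bench import ctrl
print(ctrl.finish_job())"
```

```text
the job is handed in; nothing more can be done
None
```

The tub stands within about 2–5 mm of the platform's centre by the camera measurements, the tare key was held fully down for about 1.5 s and sprang back, nothing else was touched, and the job is handed in (no verdict returned).

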